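Flip open the two end lids of the pill organiser

ROBOT

A 7-joint arm with a two-finger parallel gripper is mounted at the origin on the work surface. World frame = base frame: x ahead of the robot, y to its left, z up, the work surface at z = 0. Lengths are in mm, angles in rad, forces in N, time in s.
With the tool pointing down it reaches from about 425 to 925 mm from the base axis. Payload 6.8 kg.
Tool frame: the origin (TCP) lies midway between the tips of the shut fingers; the grasp point (between the pads) lies bot.grip_point_offset behind it (bot.grip_point_offset is the distance from the TCP to the grasp point, in mm); z points along the fingers, y is the line along which they close (so a half turn about z gives the same grasp; the last joint's range is limited). The gripper opens to 88 mm and grips with 3 to 60 N. Pads are 20 mm wide; open, the fingers measure 115 mm over their backs; the gripper's body (75 mm by 178 mm) begins 61 mm behind the grasp point.
Start: joints at [-1.37, 0.477, 0.022, 1.555, -0.011, 1.109, -0.083], TCP at [205.139, 643.09, 222.664] pointing down, gripper open.
Joint ranges: [-2.96, 2.96], [-0.34, 2.1], [-1.41, 1.46], [0.24, 2.44], [-1.37, 4.51], [0.17, 1.92], [-2.96, 2.96]. Speed limits (rad/s): [2.39, 2.39, 3.14, 3.14, 3.14, 3.14, 3.14].

INTERFACE

Orientations are given as a unit quaternion [w, x, y, z].
In Python, from bench import bot, grab_frame gives the robot as it stands. The module is installed in compiled form; this text tells all that it offers.
- The arm moves only by the tool drive_tool, never from a script. Its argument "targets" is a list that holds one entry, the list of rows, each a list of 7 numbers: the shift along the tool's x, y, z in m, then the turn, a rotation vector about the tool's x, y, z in degrees, then the opening, from 0 (shut) to 1 (fully open). In form: [[[tx, ty, tz, wx, wy, wz, fingers], ...]]. A call has exactly 10 rows; each row shifts and turns the commanded pose from where the row before left it, along the tool's axes as they then stand; what a row does not reach is not made up. A row lasts 1/12 s, in which the tool goes at most 41.7 mm and 7.16 degrees, less where a joint would pass 70% of its speed; a pose out of reach is approached as far as the arm can. A call is refused whole if a number of a shift passes 0.0417 or a number of a turn 7.16, either way. A call with a gripper value outside its range is refused whole. The fingers move at their own pace and stop on an object; the grip force is fixed at half the most. Time passes only in rows, so rows that do not move let the fingers close, or fill a call up. It gives the time, the measured TCP pose, the force, the opening and the grip force at its end, in the units of the state.
- bot.sense(): the state, without advancing time (a new reading comes with each control period).
- grab_frame(name): name is "scene" or "side" or "wrist"; returns a dict with "pixels" (420x560x3 uint8, red, green, blue), "fov_y" (degrees; the focal length in pixels is half the picture's height over the tangent of half this angle, whatever the lens; pixels are square), "cx", "cy" (the principal point, pixels), "xyz" and "orientation" of the camera in the world; the wrist camera has in their place "hand_eye" (4x4, takes a point from camera to tool coordinates, whose origin is the TCP and whose axes are the flange's). Camera axes: x right, y down, z forward; pixel columns grow to the right and rows downward; lengths in mm; the calibration is good to about 2 mm. A picture is of the moment at which its call begins: read the wrist's pose just before it. There is no depth.
- bot.finish_job(): hands the job in; it is judged then, once.
The state is a dict: "t": time; "qpos": joint angles; "qvel": joint speeds; "joint_efforts": joint torques, N m; "tcp_pos": TCP position; "eef_rot": TCP orientation; "ft_force": force on the tool from outside, world axes, zero at the start; "wrist_torque": the same for the moment, N m; "finger_gap": opening from 0.0 (shut) to 1.0 (fully open); "grasp_force": force on a finger pad.
Only numpy, scipy, OpenCV 4.12 (cv2) and the standard library are available. Lean on these libraries where they do the work, as an engineer would, in place of code of your own. Each camera call takes 0.05 s, during which the arm holds its last target. There are 200 camera calls.

TASK

Using the fingertips only, flip open the lids at the two ends of the white pill organiser: push each up from under its front lip and on back past the balance point, so that both fall back onto their stops and stay open by themselves, ready for refilling. Leave the middle lid shut, push gently, and do not pick up, tip or shove the organiser. Leave the clips, carabiner and grip trainer where they lie.

Things in the scene. Friction and masses are not known exactly. Their poses are not given: they have to be found in the camera images.
- organiser: Loose white plastic pill organiser standing on the shelf, about 0.8 kg: a box 62 mm deep (x) x 196 wide (y) x 42 high, three compartments in a row, each with its lid, on a 6 mm thick, 206 mm wide black base plate that reaches 45 mm in front of and 65 mm behind the origin. Origin: on the shelf, under the box's centre; x points from the lip side (front, the robot's right) to the hinge side (back, the robot's left), y along the row towards the robot, z up.
- lid_near (a joint): Hinge angle of the near lid, at the end of the row next to the robot, 64 mm from the middle (organiser's +y). 0 = shut, grows as it opens up and back, 2.0 rad = lying back on its stop. About 25 g, swings freely: let go before about 1.45 rad it falls shut, beyond about 1.6 rad it falls back onto the stop.
- lip_near (a point): Middle of the front edge of the near lid's thumb lip; moves with the lid. The lip (44 mm wide, 4 mm thick) slopes up 25 degrees and overhangs the box front by 16 mm, with free space below it. Shut: edge 78 mm in front of the hinge line, 58 mm above the shelf. Axes are the lid's; shut, parallel to the organiser's.
- hinge_near (a point): Middle of the near lid's hinge line (along y) on the back top edge of the box, 48 mm above the shelf; axes as the organiser's. The lid is a 4 mm plate, 60 mm wide, reaching 62 mm forward to the box front, then the thumb lip; shut, its underside lies on the rim at 48 mm.
- lid_middle (a joint): Hinge angle of the middle lid, in the middle of the row. 0 = shut, grows as it opens up and back, 2.0 rad = lying back on its stop. About 25 g, swings freely: let go before about 1.45 rad it falls shut, beyond about 1.6 rad it falls back onto the stop.
- lip_middle (a point): Middle of the front edge of the middle lid's thumb lip; moves with the lid. The lip (44 mm wide, 4 mm thick) slopes up 25 degrees and overhangs the box front by 16 mm, with free space below it. Shut: edge 78 mm in front of the hinge line, 58 mm above the shelf. Axes are the lid's; shut, parallel to the organiser's.
- hinge_middle (a point): Middle of the middle lid's hinge line (along y) on the back top edge of the box, 48 mm above the shelf; axes as the organiser's. The lid is a 4 mm plate, 60 mm wide, reaching 62 mm forward to the box front, then the thumb lip; shut, its underside lies on the rim at 48 mm.
- lid_far (a joint): Hinge angle of the far lid, at the end of the row away from the robot, 64 mm from the middle (organiser's -y). 0 = shut, grows as it opens up and back, 2.0 rad = lying back on its stop. About 25 g, swings freely: let go before about 1.45 rad it falls shut, beyond about 1.6 rad it falls back onto the stop.
- lip_far (a point): Middle of the front edge of the far lid's thumb lip; moves with the lid. The lip (44 mm wide, 4 mm thick) slopes up 25 degrees and overhangs the box front by 16 mm, with free space below it. Shut: edge 78 mm in front of the hinge line, 58 mm above the shelf. Axes are the lid's; shut, parallel to the organiser's.
- hinge_far (a point): Middle of the far lid's hinge line (along y) on the back top edge of the box, 48 mm above the shelf; axes as the organiser's. The lid is a 4 mm plate, 60 mm wide, reaching 62 mm forward to the box front, then the thumb lip; shut, its underside lies on the rim at 48 mm.
- clip_a: Black rubber collar clip, C-shaped with two short lever ears, about 70 mm across, 95 mm over the ears, 30 mm high, lying flat; origin under its ring's centre. Leave alone.
- clip_b: Second collar clip, same as the first. Leave alone.
- carabiner: Oval steel carabiner lying flat, 70 x 110 mm, 10 mm thick; origin under its centre. Leave alone.
- trainer: Hand grip trainer lying flat: steel coil and two green handles in a V, about 140 x 100 mm, 26 mm high; origin under its middle. Leave alone.
Not all that is in view belongs to the job. Of the things like the organiser, leave any that is brown or pink; of the rest the smaller one is meant.

How it is judged (in metres and radians):
At the end, for the whole second after the job is handed in: Both end lids lie back past 1.8 rad (stop at 2.0), the middle lid is shut (under 0.08 rad), the organiser stands flat and still within 30 mm of where it stood (value of joint each of lid_near, lid_far above 1.8 rad and value of joint lid_middle below 0.08 rad and distance of organiser from where it was at the start of the episode below 0.03 m and angle between organiser's own z axis and vertical below 0.05 rad and height (world z) of organiser below 0.005 m and linear speed of organiser below 0.02 m/s); the robot touches nothing.
It fails at once if the middle lid is opened (0.3 rad) (value of joint lid_middle above 0.3 rad).
It fails at once if the organiser is lifted (12 mm) or tipped (0.2 rad) (height (world z) of organiser above 0.012 m or angle between organiser's own z axis and vertical above 0.2 rad).
It fails at once if the organiser is shoved more than 30 mm (distance of organiser from where it was at the start of the episode above 0.03 m).
It fails at once if the organiser or a lid is pressed or squeezed with more than 20 N (contact force between the fingers and organiser above 20 N).
It fails at once if a clip, the carabiner or the grip trainer is moved more than 20 mm (distance of any of clip_a, clip_b, carabiner, trainer from where it was at the start of the episode above 0.02 m).
It also fails if it takes over 56 s, if anything falls off the work surface, if the arm or the gripper's body presses on something with over 40 N, if the wrist force passes 120 N, or if a joint passes its speed limit or range.

## Working session

There is one attempt and no reset: what is moved stays moved. The work goes in short steps, Python scripts to look and compute and a tool call to move; the robot and the scene stay as the last step left them, time stands still between calls to the robot, and variables do not carry over. Pictures are saved under pics/ and viewed, at most 10 in all, crops included, and the job is handed in when it is done.

Besides the shell and the picture viewer there is one more tool, called after "Emit:" as name(argument=value, ...), one argument or row to a line, values as JSON. drive_tool: Moves the arm, as the interface text tells. Its arguments: {"type":"object","properties":{"targets":{"type":"array","items":{"type":"array","items":{"type":"array","items":{"type":"number"}}}}},"required":["targets"]}

```bash
mkdir -p pics
python3 - <<'E'
from bench import bot, grab_frame
import cv2, numpy as np, json
s=bot.sense(); print({k:s[k] for k in("t","tcp_pos","eef_rot","ft_force","finger_gap")}, bot.grip_point_offset)
for n in("scene","side","wrist"):
    f=grab_frame(n); cv2.imwrite(f"pics/{n}0.png",f["pixels"][:,:,::-1])
    print(n,{k:(np.array(v).round(4).tolist()) for k,v in f.items() if k!="pixels"})
E
```

```text
{'t': 0.0, 'tcp_pos': array([204.9718553 , 642.49782758, 221.70110565]), 'eef_rot': array([-6.29456262e-05,  1.53775702e-01,  9.88105380e-01, -8.87638063e-04]), 'ft_force': array([ 0.46557122,  0.54059872, -0.07238693]), 'finger_gap': 0.9975092340088615} 18.700000000000003
scene {'fov_y': 54.6213, 'cx': 278.4511, 'cy': 201.5969, 'xyz': [1312.0735, 30.6898, 661.7399], 'orientation': [-0.3155, 0.6306, 0.6304, -0.3247]}
side {'fov_y': 49.9505, 'cx': 283.978, 'cy': 206.2586, 'xyz': [95.2594, -848.3367, 661.862], 'orientation': [-0.4666, 0.8552, -0.1983, 0.1078]}
wrist {'fov_y': 60.8605, 'cx': 280.7904, 'cy': 204.9673, 'hand_eye': [[0.0008, -0.9623, -0.2721, 74.524], [1.0, 0.0005, 0.0012, -0.1547], [-0.001, -0.2721, 0.9623, -162.0505], [0.0, 0.0, 0.0, 1.0]]}
```

View pics/scene0.png

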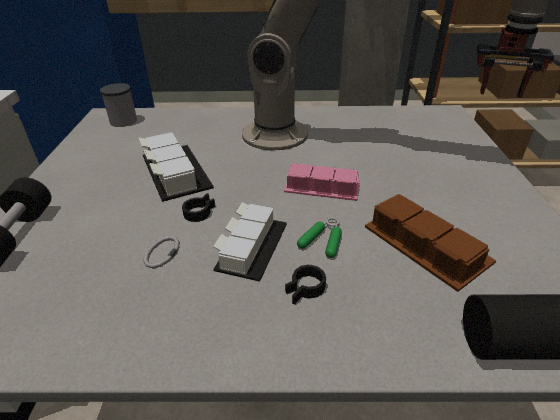

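View pics/side0.png

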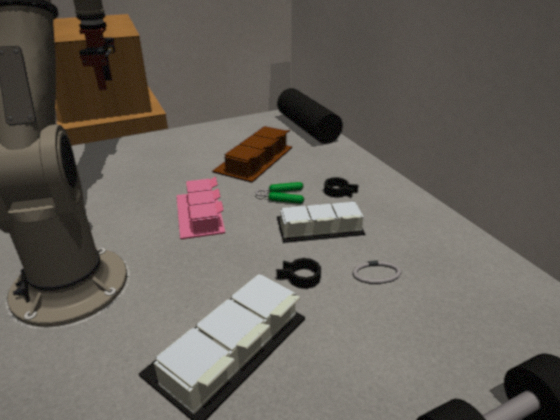

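The target is the white organiser at scene (250,240) and side (320,220). The other white one, at scene (172,165), is farther off yet looks as large, so it is the bigger one. I'll enlarge both views.

Run:
```python
import cv2, numpy as np
a=cv2.imread("pics/scene0.png")[185:295,190:340]; b=cv2.imread("pics/side0.png")[170:270,255:405]
def lab(im,x0,y0,s=5):
    im=cv2.resize(im,None,fx=s,fy=s,interpolation=cv2.INTER_CUBIC)
    for x in range(0,im.shape[1],50): cv2.putText(im,str(x0+x//s),(x,10),0,.35,(0,0,255),1); cv2.line(im,(x,12),(x,18),(0,0,255),1)
    for y in range(0,im.shape[0],50): cv2.putText(im,str(y0+y//s),(0,y+4),0,.35,(0,0,255),1)
    return im
cv2.imwrite("pics/c1.png",lab(a,190,185)); cv2.imwrite("pics/c2.png",lab(b,255,170))
```

```text
(no output)
```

View pics/c1.png

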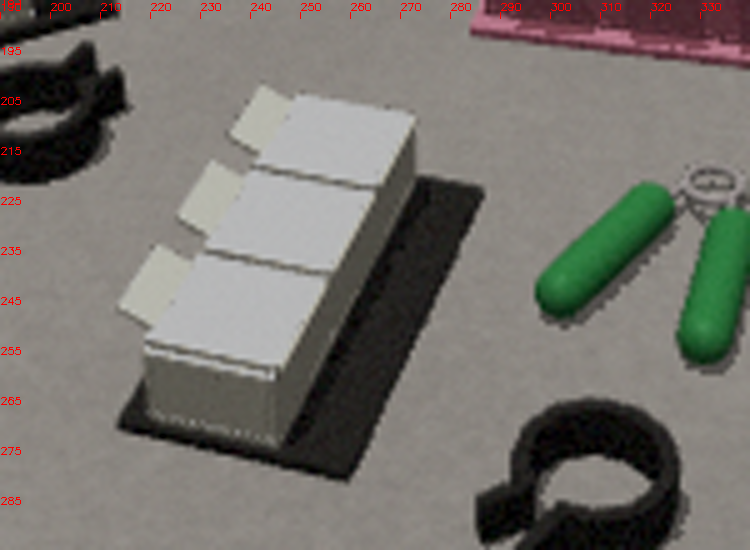

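View pics/c2.png

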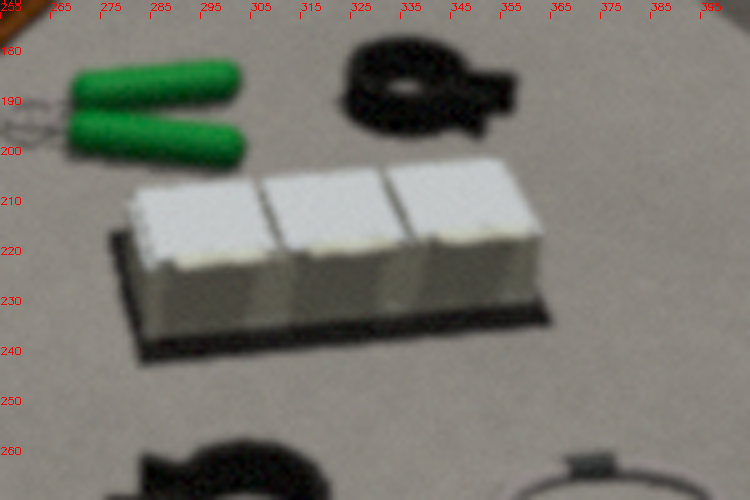

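Crop 1 shows the base corners, lid corners and lip edges clearly, e.g. far-front base corner at scene (213.6,270.6) and far-back at (260,281.4). Crop 2 shows the front base corners at side (283.4,242.4) and (365.4,234.4). Next I fit x, y and yaw.

```bash
cat > h.py <<'E'
import numpy as np
from scipy.spatial.transform import Rotation as R
from scipy.optimize import least_squares
def rot(q): return R.from_quat(np.roll(q,-1)).as_matrix()
CAM={"scene":(54.6213,278.4511,201.5969,[1312.0735,30.6898,661.7399],[-.3155,.6306,.6304,-.3247]),
"side":(49.9505,283.978,206.2586,[95.2594,-848.3367,661.862],[-.4666,.8552,-.1983,.1078])}
def proj(n,P):
    f,cx,cy,t,q=CAM[n]; F=210/np.tan(np.radians(f/2)); p=(np.atleast_2d(P)-t)@rot(q)
    return np.c_[cx+F*p[:,0]/p[:,2],cy+F*p[:,1]/p[:,2]]
def ray(n,uv,z):
    f,cx,cy,t,q=CAM[n]; F=210/np.tan(np.radians(f/2)); d=rot(q)@[(uv[0]-cx)/F,(uv[1]-cy)/F,1]; t=np.array(t)
    return t+d*(z-t[2])/d[2]
E
python3 - <<'E'
from h import *
S=[(118,428,-45,-103,0),(350,482,65,-103,0),(485,190,65,103,6),(275,373,31,-94,52),(146,345,-31,-94,52),(415,115,31,94,52),(118,305,-47,-86,58),(160,245,-47,-42,58),(230,130,-47,42,58),(263,86,-47,86,58)]
D=[(142,362,-45,103,0),(552,322,-45,-103,0),(110,232,65,103,6),(505,160,31,-94,52),(135,190,31,94,52)]
o=np.array
def res(p,w=None):
    M=R.from_euler('z',p[2]).as_matrix(); out=[]
    for n,L,u0,v0 in(("scene",S,190,185),("side",D,255,170)):
        if w and n!=w: continue
        L=o(L,float); out.append(proj(n,L[:,2:]@M.T+[p[0],p[1],0])-(L[:,:2]/5+[u0,v0]))
    return np.vstack(out).ravel()
for w in(None,"scene","side"):
    r=least_squares(res,[650,0,1.57],loss='soft_l1',args=(w,)); print(w,r.x.round(3)); 
    if not w: print(r.fun.reshape(-1,2).round(1).tolist())
for n,pts in(("scene",[(196,208),(161,251),(307,280),(320,235)]),("side",[(298,272),(376,271),(340,187),(285,192)])):
    print([ray(n,p,10).round(0).tolist() for p in pts])
E
```

```text
None [585.567 -52.731   1.268]
[[-0.2, 0.9], [-0.4, 0.9], [-0.1, -0.3], [0.1, -0.6], [-0.7, -0.9], [-0.2, 0.1], [-0.6, 1.2], [-0.7, 0.6], [-0.5, 1.9], [-0.4, 0.4], [-1.1, -0.8], [-0.8, -0.5], [-1.0, -1.9], [-1.8, -1.7], [-0.7, -1.6]]
scene [584.026 -51.942 -17.584]
side [585.301 -58.738   1.27 ]
[[447.0, -202.0, 10.0], [614.0, -256.0, 10.0], [706.0, 81.0, 10.0], [559.0, 120.0, 10.0]]
[[451.0, -190.0, 10.0], [606.0, -262.0, 10.0], [729.0, 82.0, 10.0], [575.0, 126.0, 10.0]]
```

Pose is about (585,-54), yaw 1.267 rad, so org x is roughly world (0.30,0.95). The objects lie clear of the lip side. My plan is shut fingers tilted about 45° with the finger side along the row, the tip under the lip, and an arc about the hinge. First I swing the base.

Emit:
drive_tool(
  targets=[
    [[-0.04,-0.003,0,0,0,3.4,0],[-0.04,-0.003,0,0,0,3.4,0],[-0.04,-0.003,0,0,0,3.4,0],[-0.04,-0.003,0,0,0,3.4,0],[-0.04,-0.003,0,0,0,3.4,0],[-0.04,-0.003,0,0,0,3.4,0],[-0.04,-0.003,0,0,0,3.4,0],[-0.04,-0.003,0,0,0,3.4,0],[-0.04,-0.003,0,0,0,3.4,0],[-0.04,-0.003,0,0,0,3.4,0]],
  ],
)

```text
t: 0.98
tcp_pos: [520.8, 402.1, 222.3]
eef_rot: [-0.0, 0.437, 0.899, -0.0]
ft_force: [1.4, 0.1, 0.1]
finger_gap: 0.283
grasp_force: 0.0
```

Emit:
drive_tool(
  targets=[
    [[-0.04,-0.003,0,0,0,3.4,0],[-0.04,-0.003,0,0,0,3.4,0],[-0.04,-0.003,0,0,0,3.4,0],[-0.04,-0.003,0,0,0,3.4,0],[-0.04,-0.003,0,0,0,3.4,0],[-0.04,-0.003,0,0,0,3.4,0],[-0.04,-0.003,0,0,0,3.4,0],[-0.04,-0.003,0,0,0,3.4,0],[-0.04,-0.003,0,0,0,3.4,0],[-0.04,-0.003,0,0,0,3.4,0]],
  ],
)

```text
t: 1.82
tcp_pos: [646.7, 27.4, 222.4]
eef_rot: [-0.0, 0.681, 0.732, -0.0]
ft_force: [0.9, 0.5, -0.6]
finger_gap: 0.004
grasp_force: 0.0
```

```bash
cat >> h.py <<'E'
C=np.array([585.,-54,0]); YAW=1.267
def org(): return R.from_euler('z',YAW).as_matrix()
def goal(x,y,z,a):   # organiser-frame TCP (mm) and tilt (deg) -> world pose
    a=np.radians(a); s,c=np.sin(a),np.cos(a)
    return C+org()@[x,y,z], org()@np.array([[c,0,s],[0,-1,0],[s,0,-c]])
def rel(p0,R0,p1,R1): return R0.T@(p1-p0)/1000, np.degrees(R.from_matrix(R0.T@R1).as_rotvec())
def status(s):
    M=org().T@rot(s["eef_rot"]); p=org().T@(s["tcp_pos"]-C)
    print("t",round(s["t"],2),"org tcp",p.round(1),"z_t",M[:,2].round(3),"x_t",M[:,0].round(3),"F",(org().T@s["ft_force"]).round(1),"q",np.round(s["qpos"],2))
E
python3 - <<'E'
from h import *
from bench import bot
s=bot.sense(); status(s); print(s["tcp_pos"])
for g in [(-120,64,160,0),(-120,64,160,45)]:
    print(g,goal(*g)[0].round(0),[v.round(3) for v in rel(s["tcp_pos"],rot(s["eef_rot"]),*goal(*g))])
E
```

```text
t 1.82 org tcp [ 96.1 -34.5 222.4] z_t [-0.  0. -1.] x_t [ 0.93   0.367 -0.   ] F [ 0.7 -0.7 -0.6] q [-0.47  0.46  0.46  1.65 -0.22  1.08  0.13]
[646.65734978  27.39207115 222.40225789]
(-120, 64, 160, 0) [ 488. -149.  160.] [array([-0.165, -0.171,  0.062]), array([-7.0000e-03,  5.0000e-03,  2.1561e+01])]
(-120, 64, 160, 45) [ 488. -149.  160.] [array([-0.165, -0.171,  0.062]), array([-8.471, 44.462, 20.433])]
```

Emit:
drive_tool(
  targets=[
    [[-0.0195,-0.0136,0.003,0,0,2.16,0],[-0.0195,-0.0136,0.003,0,0,2.16,0],[-0.0195,-0.0136,0.003,0,0,2.16,0],[-0.0195,-0.0136,0.003,0,0,2.16,0],[-0.0195,-0.0136,0.003,0,0,2.16,0],[-0.0195,-0.0136,0.003,0,0,2.16,0],[-0.0195,-0.0136,0.003,0,0,2.16,0],[-0.0195,-0.0136,0.003,0,0,2.16,0],[-0.0195,-0.0136,0.003,0,0,2.16,0],[-0.0195,-0.0136,0.003,0,0,2.16,0]],
  ],
)

```text
t: 2.65
tcp_pos: [492.6, -151.8, 192.4]
eef_rot: [-0.0, 0.806, 0.592, -0.0]
ft_force: [0.5, -0.1, 1.1]
finger_gap: 0.007
grasp_force: 0.0
```

Emit:
drive_tool(
  targets=[
    [[0,0,0,0,4.5,0,0],[0,0,0,0,4.5,0,0],[0,0,0,0,4.5,0,0],[0,0,0,0,4.5,0,0],[0,0,0,0,4.5,0,0],[0,0,0,0,4.5,0,0],[0,0,0,0,4.5,0,0],[0,0,0,0,4.5,0,0],[0,0,0,0,4.5,0,0],[0,0,0,0,4.5,0,0]],
  ],
)

```text
t: 3.48
tcp_pos: [493.8, -151.5, 192.9]
eef_rot: [-0.227, 0.744, 0.547, 0.31]
ft_force: [-0.2, 1.0, 0.7]
finger_gap: 0.005
grasp_force: 0.0
```

Run:
```python
from h import *
from bench import bot,grab_frame
import cv2
s=bot.sense(); status(s)
f=grab_frame("wrist"); np.savez("w1.npz",T=np.array(f["hand_eye"]),p=s["tcp_pos"],M=rot(s["eef_rot"])); cv2.imwrite("pics/w1.png",f["pixels"][:,:,::-1])
```

```text
t 3.48 org tcp [-120.3   57.9  192.9] z_t [ 0.71  -0.    -0.704] x_t [0.704 0.002 0.71 ] F [0.9 0.5 0.7] q [ 0.3   0.49  0.42  1.95 -0.94  1.32  0.93]
```

View pics/w1.png

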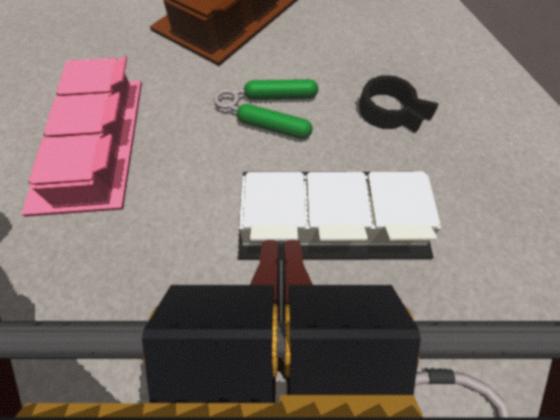

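The wrist view shows the organiser square-on: base front corners at (239,257) and (432,257), lid back corners at (243,172) and (433,172), lips at row ~240. The tilt is reachable. I'll refine the pose with this view.

Run:
```python
from h import *
d=np.load("w1.npz"); T=d["T"]; F=210/np.tan(np.radians(60.8605/2))
Q=np.array([(239,257,-45,103,0),(432,257,-45,-103,0),(243,172,31,94,52),(433,172,31,-94,52),(250,240,-47,86,58),(437,238,-47,-86,58)],float)
def res(p):
    P=Q[:,2:]@R.from_euler('z',p[2]).as_matrix().T+[p[0],p[1],0]
    t=(P-d["p"])@d["M"]; c=(t-T[:3,3])@T[:3,:3]
    return (np.c_[280.79+F*c[:,0]/c[:,2],204.97+F*c[:,1]/c[:,2]]-Q[:,:2]).ravel()
r=least_squares(res,[585,-54,1.267],loss='soft_l1'); print(r.x.round(3)); print(res(r.x).reshape(-1,2).round(1).tolist())
```

```text
[584.886 -54.18    1.272]
[[-0.3, 1.9], [-0.2, 1.4], [3.2, 0.1], [-6.8, -0.3], [0.6, -1.8], [-0.0, -0.2]]
```

Emit:
drive_tool(
  targets=[
    [[-0.0093,-0.0006,0.0142,0,0,0,0],[-0.0093,-0.0006,0.0142,0,0,0,0],[-0.0093,-0.0006,0.0142,0,0,0,0],[-0.0093,-0.0006,0.0142,0,0,0,0],[-0.0093,-0.0006,0.0142,0,0,0,0],[-0.0093,-0.0006,0.0142,0,0,0,0],[-0.0093,-0.0006,0.0142,0,0,0,0],[-0.0093,-0.0006,0.0142,0,0,0,0],[-0.0093,-0.0006,0.0142,0,0,0,0],[-0.0093,-0.0006,0.0142,0,0,0,0]],
  ],
)

```text
t: 4.37
tcp_pos: [498.3, -115.7, 25.7]
eef_rot: [-0.227, 0.744, 0.548, 0.307]
ft_force: [0.5, 0.2, -0.1]
finger_gap: 0.003
grasp_force: 0.0
```

```bash
sed -i 's/YAW=1.267/YAW=1.271/' h.py
python3 - <<'E'
from h import *
from bench import bot,grab_frame
import cv2
s=bot.sense(); status(s)
a,b=[grab_frame(n)["pixels"][:,:,::-1] for n in("scene","side")]
a=cv2.resize(a[150:300,150:340],(760,600))[:,:400]; b=cv2.resize(b[150:300,210:400],(760,600))[:, :400]
cv2.imwrite("pics/p2.png",np.hstack([a,b]))
E
```

```text
t 4.37 org tcp [-84.5  64.6  25.7] z_t [ 0.706 -0.001 -0.708] x_t [ 0.708 -0.001  0.706] F [ 0.4 -0.4 -0.1] q [ 0.32  0.75  0.31  2.03 -1.14  1.11  1.2 ]
```

View pics/p2.png

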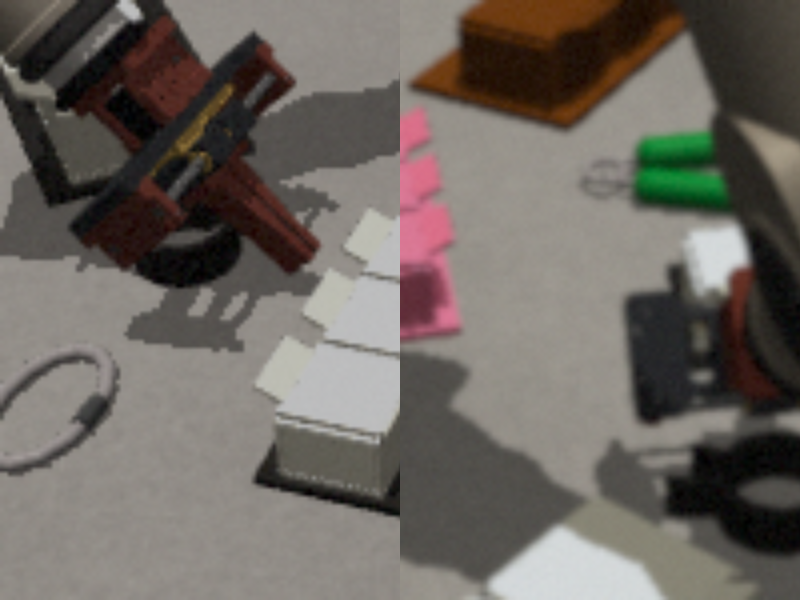

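The gripper is clear of the clip below it, with its tips level with the near lip. I slide in beneath the lip.

Emit:
drive_tool(
  targets=[
    [[0.0042,0,0.0042,0,0,0,0],[0.0042,0,0.0042,0,0,0,0],[0.0042,0,0.0042,0,0,0,0],[0.0042,0,0.0042,0,0,0,0],[0.0042,0,0.0042,0,0,0,0],[0.0042,0,0.0042,0,0,0,0],[0.0042,0,0.0042,0,0,0,0],[0,0,0,0,0,0,0],[0,0,0,0,0,0,0],[0,0,0,0,0,0,0]],
  ],
)

```text
t: 5.3
tcp_pos: [510.5, -76.7, 26.4]
eef_rot: [-0.227, 0.744, 0.548, 0.308]
ft_force: [0.1, 0.7, -0.0]
finger_gap: 0.006
grasp_force: 0.0
```

Run:
```python
from h import *
from bench import bot
s=bot.sense(); status(s); print(s["tcp_pos"])
# TCP arc about hinge (31,48): points for phi, as tool shifts per step at 45 deg tilt
p=org().T@(s["tcp_pos"]-C); r0=np.hypot(p[0]-31,p[2]-48); print("r",r0)
W=[(-41.5,25.7)]+[(31-r*np.cos(np.radians(f)),48+r*np.sin(np.radians(f))) for f,r in zip(range(0,111,10),[73]*12)]
W=np.array(W)
for a,b in zip(W[:-1],W[1:]):
    d=b-a; print(b.round(0),"tx %.1f tz %.1f"%((d[0]+d[1])*.707,(d[0]-d[1])*.707))
```

```text
t 5.3 org tcp [-43.7  64.4  26.4] z_t [ 0.707 -0.002 -0.707] x_t [ 0.707 -0.002  0.707] F [ 0.7  0.1 -0. ] q [ 0.27  0.73  0.28  2.06 -1.19  1.06  1.19]
[510.54558111 -76.68368549  26.43408294]
r 77.71252466934446
[-42.  48.] tx 15.4 tz -16.1
[-41.  61.] tx 9.7 tz -8.2
[-38.  73.] tx 11.0 tz -6.4
[-32.  84.] tx 12.0 tz -4.4
[-25.  95.] tx 12.5 tz -2.2
[-16. 104.] tx 12.7 tz 0.0
[ -6. 111.] tx 12.5 tz 2.2
[  6. 117.] tx 12.0 tz 4.4
[ 18. 120.] tx 11.0 tz 6.4
[ 31. 121.] tx 9.7 tz 8.2
[ 44. 120.] tx 8.2 tz 9.7
[ 56. 117.] tx 6.4 tz 11.0
```

Emit:
drive_tool(
  targets=[
    [[0.0041,0,-0.0035,0,0,0,0],[0.0041,0,-0.0035,0,0,0,0],[0.0041,0,-0.0035,0,0,0,0],[0.0041,0,-0.0035,0,0,0,0],[0.0048,0,-0.0041,0,0,0,0],[0.0048,0,-0.0041,0,0,0,0],[0.0055,0,-0.0032,0,0,0,0],[0.0055,0,-0.0032,0,0,0,0],[0.006,0,-0.0022,0,0,0,0],[0.006,0,-0.0022,0,0,0,0]],
  ],
)

```text
t: 6.13
tcp_pos: [514.0, -65.4, 85.1]
eef_rot: [-0.227, 0.744, 0.548, 0.308]
ft_force: [-0.3, -0.3, -0.5]
finger_gap: 0.002
grasp_force: 0.1
```

Run:
```python
from h import *
from bench import bot,grab_frame
import cv2
s=bot.sense(); status(s)
a=grab_frame("scene")["pixels"][:,:,::-1]; b=grab_frame("wrist")["pixels"][:,:,::-1]
cv2.imwrite("pics/p3.png",np.hstack([cv2.resize(a[170:290,170:290],(400,400)),cv2.resize(b[100:350,180:430],(400,400))]))
```

```text
t 6.13 org tcp [-31.9  64.4  85.1] z_t [ 0.707 -0.002 -0.707] x_t [ 0.707 -0.001  0.707] F [-0.4  0.2 -0.5] q [ 0.23  0.61  0.31  2.07 -1.14  1.1   1.07]
```

View pics/p3.png

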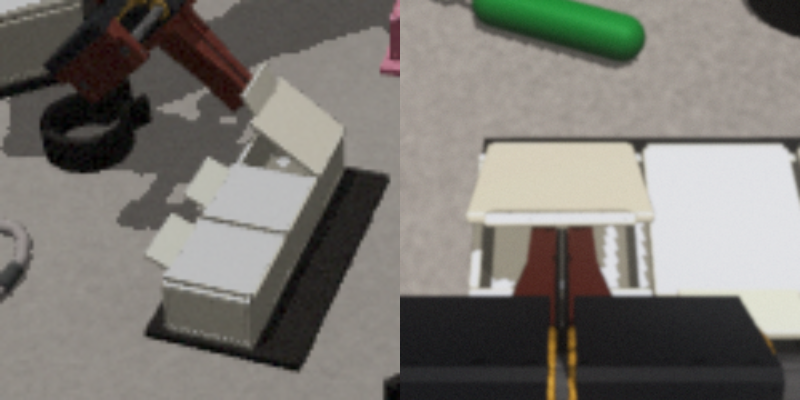

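The near lid is riding up on the fingertips (about 45°) with the force near zero. Continuing the arc.

Emit:
drive_tool(
  targets=[
    [[0.0062,0,-0.0011,0,0,0,0],[0.0062,0,-0.0011,0,0,0,0],[0.0063,0,0,0,0,0,0],[0.0063,0,0,0,0,0,0],[0.0062,0,0.0011,0,0,0,0],[0.0062,0,0.0011,0,0,0,0],[0.006,0,0.0022,0,0,0,0],[0.006,0,0.0022,0,0,0,0],[0.0055,0,0.0032,0,0,0,0],[0.0055,0,0.0032,0,0,0,0]],
  ],
)

```text
t: 7.07
tcp_pos: [529.0, -16.9, 119.7]
eef_rot: [-0.227, 0.744, 0.548, 0.308]
ft_force: [-0.7, -0.1, 0.3]
finger_gap: 0.008
grasp_force: 0.0
```

Emit:
drive_tool(
  targets=[
    [[0.001,0,0.0057,0,0,0,0],[0.001,0,0.0057,0,0,0,0],[0.001,0,0.0057,0,0,0,0],[0.0024,0,0.0042,0,0,0,0],[0.0024,0,0.0042,0,0,0,0],[0.0024,0,0.0042,0,0,0,0],[0,0,0,0,0,0,0],[0,0,0,0,0,0,0],[-0.003,0,-0.014,0,0,0,0],[-0.003,0,-0.014,0,0,0,0]],
  ],
)

```text
t: 7.9
tcp_pos: [529.5, -14.3, 121.7]
eef_rot: [-0.227, 0.744, 0.548, 0.308]
ft_force: [-0.3, -0.3, -0.9]
finger_gap: 0.005
grasp_force: 0.0
```

Emit:
drive_tool(
  targets=[
    [[-0.003,0,-0.016,0,0,0,0],[-0.003,0,-0.016,0,0,0,0],[-0.003,0,-0.016,0,0,0,0],[-0.003,0,-0.016,0,0,0,0],[-0.003,0,-0.016,0,0,0,0],[-0.003,0,-0.016,0,0,0,0],[-0.003,0,-0.016,0,0,0,0],[0,0,0,0,0,0,0],[0,0,0,0,0,0,0],[0,0,0,0,0,0,0]],
  ],
)

```text
t: 8.73
tcp_pos: [502.0, -103.4, 185.7]
eef_rot: [-0.227, 0.744, 0.547, 0.308]
ft_force: [-0.4, 0.6, -0.1]
finger_gap: 0.005
grasp_force: 0.0
```

Run:
```python
from h import *
from bench import bot,grab_frame
import cv2
s=bot.sense(); status(s)
a=grab_frame("scene")["pixels"][:,:,::-1]; b=grab_frame("wrist")["pixels"][:,:,::-1]
cv2.imwrite("pics/p4.png",np.hstack([cv2.resize(a[170:290,190:310],(400,400)),cv2.resize(b[50:350,180:480],(400,400))]))
```

```text
t 8.73 org tcp [-71.7  64.7 185.7] z_t [ 0.707 -0.002 -0.707] x_t [ 0.707 -0.002  0.707] F [ 0.5  0.6 -0.1] q [ 0.24  0.46  0.38  2.01 -0.98  1.25  0.9 ]
```

View pics/p4.png

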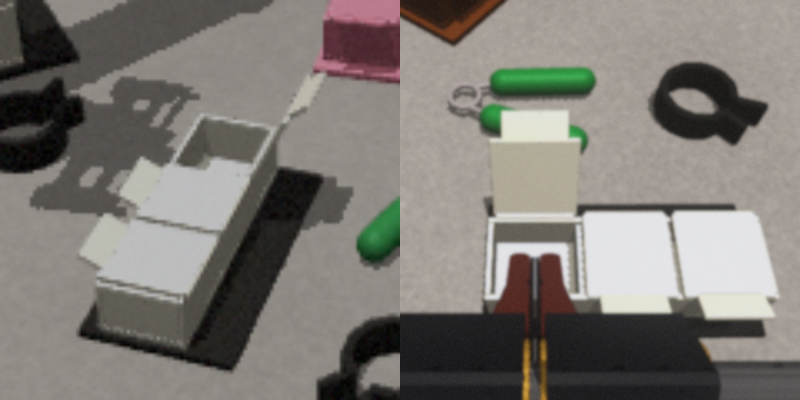

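The near lid lies back on its stop, the middle lid is shut, and the base corner at scene (214,270) hasn't moved. Now over to the far lid.

Emit:
drive_tool(
  targets=[
    [[-0.0052,0.0129,0.0033,0,0,0,0],[-0.0052,0.0129,0.0033,0,0,0,0],[-0.0052,0.0129,0.0033,0,0,0,0],[-0.0052,0.0129,0.0033,0,0,0,0],[-0.0052,0.0129,0.0033,0,0,0,0],[-0.0052,0.0129,0.0033,0,0,0,0],[-0.0052,0.0129,0.0033,0,0,0,0],[-0.0052,0.0129,0.0033,0,0,0,0],[-0.0052,0.0129,0.0033,0,0,0,0],[-0.0052,0.0129,0.0033,0,0,0,0]],
  ],
)

```text
t: 9.67
tcp_pos: [621.7, -153.5, 124.5]
eef_rot: [-0.228, 0.744, 0.548, 0.308]
ft_force: [0.5, -0.8, 0.9]
finger_gap: 0.007
grasp_force: 0.0
```

Emit:
drive_tool(
  targets=[
    [[-0.0079,0,0.0079,0,0,0,0],[-0.0079,0,0.0079,0,0,0,0],[-0.0079,0,0.0079,0,0,0,0],[-0.0079,0,0.0079,0,0,0,0],[-0.0079,0,0.0079,0,0,0,0],[-0.0079,0,0.0079,0,0,0,0],[-0.0079,0,0.0079,0,0,0,0],[-0.0079,0,0.0079,0,0,0,0],[-0.0079,0,0.0079,0,0,0,0],[0,0,0,0,0,0,0]],
  ],
)

```text
t: 10.5
tcp_pos: [620.2, -153.9, 22.4]
eef_rot: [-0.228, 0.744, 0.547, 0.307]
ft_force: [-1.3, -0.4, 0.5]
finger_gap: 0.007
grasp_force: 0.0
```

Run:
```python
from h import *
from bench import bot
status(bot.sense())
```

```text
t 10.5 org tcp [-85.1 -63.1  22.4] z_t [ 0.707  0.001 -0.707] x_t [ 0.707 -0.004  0.707] F [-0.8  1.1  0.5] q [ 0.3   0.86  0.31  1.73 -1.12  1.19  1.01]
```

Emit:
drive_tool(
  targets=[
    [[0.0042,0,0.0042,0,0,0,0],[0.0042,0,0.0042,0,0,0,0],[0.0042,0,0.0042,0,0,0,0],[0.0042,0,0.0042,0,0,0,0],[0.0042,0,0.0042,0,0,0,0],[0.0042,0,0.0042,0,0,0,0],[0.0042,0,0.0042,0,0,0,0],[0,0,0,0,0,0,0],[0,0,0,0,0,0,0],[0,0,0,0,0,0,0]],
  ],
)

```text
t: 11.33
tcp_pos: [633.7, -115.2, 24.9]
eef_rot: [-0.227, 0.744, 0.548, 0.308]
ft_force: [1.0, -0.3, -0.3]
finger_gap: 0.008
grasp_force: 0.0
```

Run:
```python
from h import *
from bench import bot
status(bot.sense())
```

```text
t 11.33 org tcp [-44.1 -64.6  24.9] z_t [ 0.707 -0.002 -0.707] x_t [ 0.707 -0.002  0.707] F [-0.  -1.  -0.3] q [ 0.25  0.85  0.29  1.76 -1.15  1.15  0.99]
```

Emit:
drive_tool(
  targets=[
    [[0.0044,0,-0.0037,0,0,0,0],[0.0044,0,-0.0037,0,0,0,0],[0.0044,0,-0.0037,0,0,0,0],[0.0044,0,-0.0037,0,0,0,0],[0.0048,0,-0.0041,0,0,0,0],[0.0048,0,-0.0041,0,0,0,0],[0.0055,0,-0.0032,0,0,0,0],[0.0055,0,-0.0032,0,0,0,0],[0.006,0,-0.0022,0,0,0,0],[0.006,0,-0.0022,0,0,0,0]],
  ],
)

```text
t: 12.17
tcp_pos: [637.3, -103.5, 85.1]
eef_rot: [-0.227, 0.744, 0.548, 0.308]
ft_force: [-0.2, 0.2, -0.2]
finger_gap: 0.006
grasp_force: 0.1
```

Emit:
drive_tool(
  targets=[
    [[0.0062,0,-0.0011,0,0,0,0],[0.0062,0,-0.0011,0,0,0,0],[0.0063,0,0,0,0,0,0],[0.0063,0,0,0,0,0,0],[0.0062,0,0.0011,0,0,0,0],[0.0062,0,0.0011,0,0,0,0],[0.006,0,0.0022,0,0,0,0],[0.006,0,0.0022,0,0,0,0],[0.0055,0,0.0032,0,0,0,0],[0.0055,0,0.0032,0,0,0,0]],
  ],
)

```text
t: 13.0
tcp_pos: [652.3, -55.0, 119.6]
eef_rot: [-0.227, 0.744, 0.548, 0.308]
ft_force: [-0.4, -0.6, 0.8]
finger_gap: 0.005
grasp_force: 0.0
```

Emit:
drive_tool(
  targets=[
    [[0.001,0,0.0057,0,0,0,0],[0.001,0,0.0057,0,0,0,0],[0.001,0,0.0057,0,0,0,0],[0.0024,0,0.0042,0,0,0,0],[0.0024,0,0.0042,0,0,0,0],[0.0024,0,0.0042,0,0,0,0],[0,0,0,0,0,0,0],[0,0,0,0,0,0,0],[-0.003,0,-0.014,0,0,0,0],[-0.003,0,-0.014,0,0,0,0]],
  ],
)

```text
t: 13.83
tcp_pos: [652.8, -52.3, 121.6]
eef_rot: [-0.227, 0.744, 0.548, 0.308]
ft_force: [0.1, -0.5, 0.7]
finger_gap: 0.003
grasp_force: 0.0
```

Emit:
drive_tool(
  targets=[
    [[-0.003,0,-0.02,0,0,0,0],[-0.003,0,-0.02,0,0,0,0],[-0.003,0,-0.02,0,0,0,0],[-0.003,0,-0.02,0,0,0,0],[-0.003,0,-0.02,0,0,0,0],[-0.003,0,-0.02,0,0,0,0],[-0.003,0,-0.02,0,0,0,0],[-0.003,0,-0.02,0,0,0,0],[0,0,0,0,0,0,0],[0,0,0,0,0,0,0]],
  ],
)

```text
t: 14.67
tcp_pos: [614.3, -178.7, 218.4]
eef_rot: [-0.225, 0.745, 0.547, 0.309]
ft_force: [0.0, 0.5, -0.3]
finger_gap: 0.007
grasp_force: 0.0
```

Run:
```python
from h import *
from bench import bot,grab_frame
import cv2
s=bot.sense(); status(s)
a=grab_frame("scene")["pixels"][:,:,::-1]; b=grab_frame("wrist")["pixels"][:,:,::-1]
cv2.imwrite("pics/p5.png",np.hstack([cv2.resize(a[150:300,170:320],(400,400)),cv2.resize(b[20:370,80:430],(400,400))]))
```

```text
t 14.67 org tcp [-110.5  -64.9  218.4] z_t [ 0.706 -0.006 -0.708] x_t [ 0.708 -0.003  0.706] F [ 0.5  0.1 -0.3] q [ 0.28  0.61  0.4   1.66 -0.97  1.4   0.76]
```

View pics/p5.png

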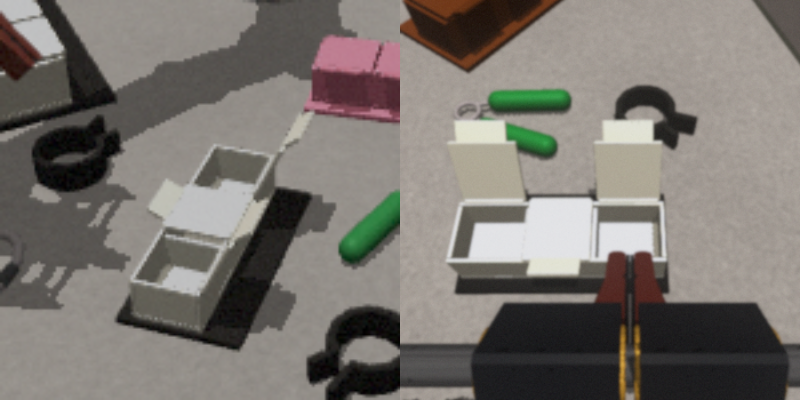

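Both end lids lie back on their stops, the middle lid is shut, the organiser hasn't moved (far-front corner still at scene (214,270)), and the gripper is clear. I'm handing in.

```bash
python3 -c "
from bench import bot
print(bot.finish_job())"
```

```text
the job is handed in; nothing more can be done
None
```

I flipped both end lids back onto their stops with the middle lid left shut and the organiser where it stood, then handed the job in at about 15 s; the final images show this, but no verdict was returned.

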